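# Move the polishing kit to the bench rack in the same order

### The job

Move the polishing kit (green-and-tan bar, white bar, felt bob, steel pipe) from the brown store rack over to the empty dark steel bench rack, one thing to a slot, keeping the working order counted from the red end: what lies nearest the red end of the store rack goes nearest the red end of the bench rack, and so on along the row. Lay each thing flat and lengthwise in the middle of its slot, as it lay in the store rack, and let go of it.

Things in the scene. Friction and masses are not known exactly. Their poses are not given: they have to be found in the camera images.
- green_bar_center (a point): green-and-tan bar: polishing bar, one half pale tan, the other half green, a worn wedge at the green end, 48 wide x 126 long x 42 high, 0.52 kg; flat parallel long sides (mm). This point is the centre of the thing, half-way up (20.5 mm above its underside). Its own y axis runs along its length, z up. It starts lying lengthwise across the store rack, on the blue mat.
- white_bar_center (a point): white bar: plain off-white polishing bar, 46 wide x 100 long x 41 high, 0.40 kg; flat parallel long sides (mm). This point is the centre of the thing, half-way up (20.5 mm above its underside). Its own y axis runs along its length, z up. It starts lying lengthwise across the store rack, on the black mat.
- bob_center (a point): felt bob: grey felt polishing bob, a lying felt cylinder 33 in diameter and 42 long with a thin steel shank sticking 34 out of one end, 76 long in all, 0.06 kg; take it by the felt (mm). This point is the centre of the felt cylinder, half-way up (16.5 mm above its underside). Its own y axis runs along its length, z up. It starts lying lengthwise across the store rack, on the green mat.
- pipe_center (a point): steel pipe: piece of grey steel pipe, 22 in diameter and 150 long, 0.16 kg; it does not roll (mm). This point is the centre of the thing, half-way up (11 mm above its underside). Its own y axis runs along its length, z up. It starts lying lengthwise across the store rack, on the yellow mat.
- green_bar_mat: thin blue mat, 96 x 66 x 3 mm, fixed in the slot of the store rack in which the green-and-tan bar starts; it stays there. Origin at the centre of its underside; x, y, z as the store rack's. The four mats lie in the four slots, in a new order at each start; their colours have no other meaning.
- white_bar_mat: thin black mat, 96 x 66 x 3 mm, fixed in the slot of the store rack in which the white bar starts; it stays there. Origin at the centre of its underside; x, y, z as the store rack's. The four mats lie in the four slots, in a new order at each start; their colours have no other meaning.
- bob_mat: thin green mat, 96 x 66 x 3 mm, fixed in the slot of the store rack in which the felt bob starts; it stays there. Origin at the centre of its underside; x, y, z as the store rack's. The four mats lie in the four slots, in a new order at each start; their colours have no other meaning.
- pipe_mat: thin yellow mat, 96 x 66 x 3 mm, fixed in the slot of the store rack in which the steel pipe starts; it stays there. Origin at the centre of its underside; x, y, z as the store rack's. The four mats lie in the four slots, in a new order at each start; their colours have no other meaning.
- store_rack: store rack: low brown wooden rack, full at the start. 4 open slots in a row along its y, centres y = 114, 38, -38, -114 mm at x = 0; things lie along its x. Tabs 12 long, 4 thick, 14 high part the slots at x = +-58 only, thin white lines between. Board 130 (x) x 316 (y), flat top 10 mm above the origin (centre of underside, on the bench). Fixed. Its +y end is red (strip and two tabs).
- bench_rack: bench rack: low dark grey steel rack, empty at the start, no mats. 4 open slots in a row along its y, centres y = 114, 38, -38, -114 mm at x = 0; things lie along its x. Tabs 12 long, 4 thick, 14 high part the slots at x = +-58 only, thin white lines between. Board 130 (x) x 316 (y), flat top 10 mm above the origin (centre of underside, on the bench). Fixed. Its -y end is red (strip and two tabs).
There are look-alikes about, which are no part of the job. Leave any blue look-alike of the part that bears pipe_center alone.

How it is judged:
By the outcome, as a careful person would: the job done as asked, in the order asked, and still so for the second after the job is handed in, with the robot touching nothing.
It also fails if it takes over 115 s, if anything falls off the work surface, if the arm or the gripper's body presses on something with over 40 N, if the wrist force passes 120 N, or if a joint passes its speed limit or range.

### The arm

A 6-joint arm with a two-finger parallel gripper is mounted at the origin on a cart in front of the work surface, level with it; the furniture and walls round the work are solid. World frame = base frame: x ahead of the robot, y to its left, z up, the work surface at z = 0. Lengths are in mm, angles in rad, forces in N, time in s.
With the tool pointing down it reaches from about 400 to 825 mm from the base axis. Payload 7 kg.
Tool frame: the origin (TCP) lies at the very end of the fingers, on their centre line; the grasp point (between the pads) lies 19 mm behind it; z points along the fingers, y is the line along which they close (so a half turn about z gives the same grasp; the last joint's range is limited). The gripper opens to 88 mm and grips with 3 to 60 N. Pads are 19 mm wide; open, the fingers measure 130 mm over their backs; the gripper's body (78 mm by 193 mm) begins 47 mm behind the grasp point.
Start: joints at [1.469, 0.359, 0.012, 0, -1.224, -0.288], TCP at [256.509, 624.338, 196.861] pointing down, gripper open.
Joint ranges: [-3.07, 3.07], [-1.43, 2.12], [-1.02, 1.25], [-3.03, 1.67], [-3.05, -0], [-3.03, 3.03]. Speed limits (rad/s): [2.39, 2.39, 3.01, 3.14, 3.14, 3.14].

### API

Orientations are given as a unit quaternion [x, y, z, w].
In Python, from plant import bot gives the robot as it stands. Calls block until the motion is done:
- bot.move_ptp(position, orientation): joint-space move of the TCP to a pose.
- bot.line_to(position, velocity=150, ori=None): straight line of the TCP; ori=None keeps the orientation; velocity is the mean speed in mm/s.
- bot.move_joints(angles): joint-space move.
- bot.move_gripper(opening, force=None): finger opening in mm; force is the grip in N (None keeps the last); returns when the fingers have stopped.
- bot.pause(seconds).
- bot.solve_ik(position, orientation): joint angles nearest the present ones, or None.
- bot.read_state(): the state.
- bot.camera(name): name is "scene" or "side" or "wrist"; returns the picture (420x560x3 uint8, red, green, blue); there is no depth.
- bot.get_calibration(name): a dict with "fx", "fy", "cx", "cy" (pixels), "view" (4x4, takes a point from world to camera coordinates); the wrist camera has in their place "T_tool_cam" (4x4, takes a point from camera to tool coordinates, whose origin is the TCP and whose axes are the flange's). Camera axes: x right, y up, looking along -z (the intrinsics and any distortion apply to the point x, -y, -z); pixel columns grow to the right and rows downward; lengths in mm; the calibration is good to about 2 mm. A picture is of the moment at which its call begins: read the wrist's pose just before it. get_calibration takes no time and is no camera call.
A pose or a line that the arm cannot do raises bot.Unreachable and nothing moves.
- bot.close_job(): hands the job in; it is judged then, once.
The state is a dict: "t": time; "joint_pos": joint angles; "qvel": joint speeds; "tau": joint torques, N m; "tcp_pos": TCP position; "eef_rot": TCP orientation; "contact_force": force on the tool from outside, world axes, zero at the start; "moment": the same for the moment, N m; "width": finger opening in mm; "finger_force": force on a finger pad.
Only numpy, scipy, OpenCV 4.12 (cv2) and the standard library are available. Lean on these libraries where they do the work, as an engineer would, in place of code of your own. Each camera call takes 0.05 s, during which the arm holds its last target. There are 200 camera calls.

## Working session

There is one attempt and no reset: what is moved stays moved. The work goes in short steps, each a Python script; the robot and the scene stay as the last script left them, time stands still between calls to the robot, and variables do not carry over. Pictures are saved under pics/ and viewed, at most 14 in all, crops included, and the job is handed in when it is done.

```bash
ls; mkdir -p pics
python3 - <<'E'
from plant import bot
import cv2
for n in ("scene","side"):
    cv2.imwrite(f"pics/{n}0.png",cv2.resize(bot.camera(n)[:,:,::-1],(800,600),interpolation=cv2.INTER_CUBIC))
    c=bot.get_calibration(n);print(n,{k:(v if not hasattr(v,'round') else v.round(3) if hasattr(v,'shape') else v) for k,v in c.items()})
c=bot.get_calibration("wrist");print(c);s=bot.read_state();print(s)
E
```

```text
pics
scene {'fx': 429.4019288609513, 'fy': 429.4019288609513, 'cx': 281.56995372603814, 'cy': 202.03205431006754, 'view': array([[-7.34000e-01, -6.80000e-01,  2.00000e-03,  4.16546e+02],
       [ 4.26000e-01, -4.57000e-01,  7.81000e-01, -2.33256e+02],
       [-5.29000e-01,  5.74000e-01,  6.25000e-01, -1.24736e+03],
       [ 0.00000e+00,  0.00000e+00,  0.00000e+00,  1.00000e+00]])}
side {'fx': 463.2812048010477, 'fy': 463.2812048010477, 'cx': 277.589671780595, 'cy': 220.18651421392616, 'view': array([[-9.920000e-01, -1.250000e-01,  2.100000e-02,  5.122970e+02],
       [ 8.800000e-02, -5.600000e-01,  8.240000e-01, -5.898100e+01],
       [-9.100000e-02,  8.190000e-01,  5.670000e-01, -1.450076e+03],
       [ 0.000000e+00,  0.000000e+00,  0.000000e+00,  1.000000e+00]])}
{'fx': 289.3191225362483, 'fy': 289.3191225362483, 'cx': 290.3952585680934, 'cy': 211.23107931222697, 'T_tool_cam': array([[ 8.52327082e-05,  9.52193315e-01,  3.05496128e-01,
         8.33909186e+01],
       [ 9.99999772e-01,  1.23470710e-04, -6.63840404e-04,
        -2.21172328e-01],
       [-6.69824219e-04,  3.05496115e-01, -9.52193087e-01,
        -1.88344042e+02],
       [ 0.00000000e+00,  0.00000000e+00,  0.00000000e+00,
         1.00000000e+00]])}
{'t': 0.1, 'joint_pos': array([ 1.46909567e+00,  3.59305720e-01,  1.11781132e-02, -3.05862028e-04,
       -1.22408730e+00, -2.88075294e-01]), 'qvel': array([ 8.79600531e-04, -1.03559912e-03,  1.59372620e-03,  1.48328685e-03,
       -1.33463817e-04,  1.06731476e-05]), 'tau': array([-1.86981248e-03, -5.84166741e+01,  2.93748719e+01,  7.01561451e+00,
        1.01078243e-02, -5.23309711e-05]), 'tcp_pos': array([256.35169212, 623.92652612, 196.03508194]), 'eef_rot': array([ 9.81059028e-01, -1.93707663e-01, -7.71689607e-05,  7.19593562e-04]), 'contact_force': array([ 0.16651114, -0.63920451, -0.2496234 ]), 'moment': array([-0.00608912,  0.04393914,  0.03736158]), 'finger_force': 0.0, 'width': 87.43229303475961}
```

View pics/scene0.png

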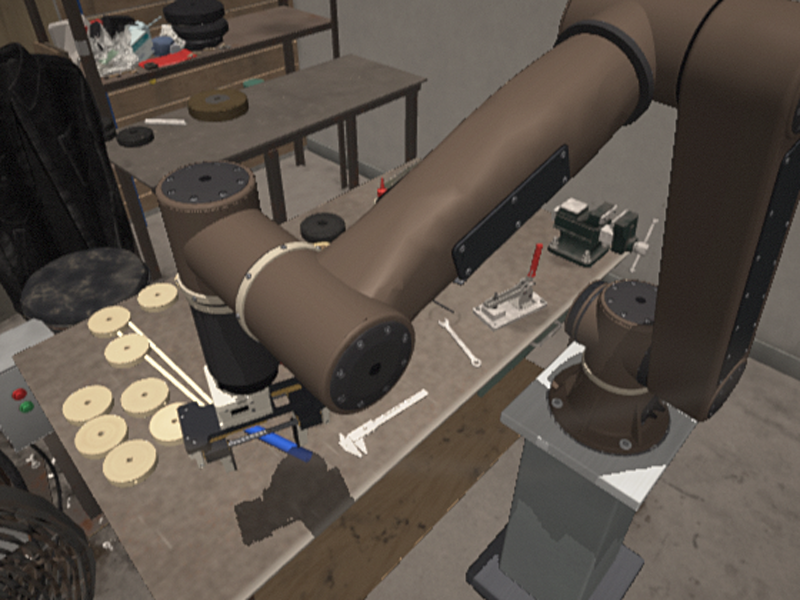

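View pics/side0.png

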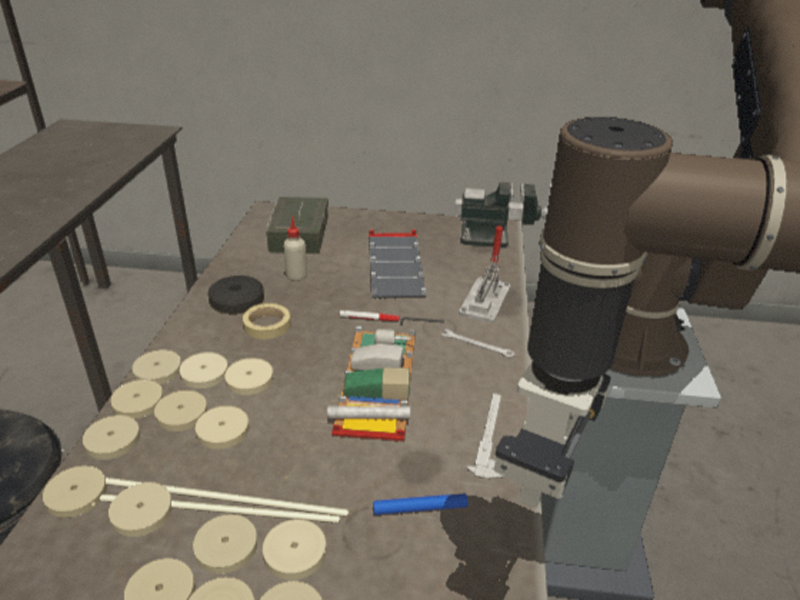

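The side picture shows the store rack at about (375,385). From its near red end (370,435), the row is pipe on yellow, green-and-tan bar on blue, white bar on black (to be checked), bob on green. The empty bench rack is at (397,265), with its red end far away at (393,233). The blue pipe at (420,503) is the look-alike, to be left alone. Next I cast rays for the rack corners.

```bash
cat > h.py <<'E'
from plant import bot
import numpy as np, cv2
from scipy.spatial.transform import Rotation as R
def ray(name,uv,T=None):
    c=bot.get_calibration(name)
    M=np.linalg.inv(c["view"]) if T is None else T
    uv=np.atleast_2d(uv).astype(float)
    d=np.c_[(uv[:,0]-c["cx"])/c["fx"],-(uv[:,1]-c["cy"])/c["fy"],-np.ones(len(uv))]
    return M[:3,3],d@M[:3,:3].T
def onplane(name,uv,z,T=None):
    o,d=ray(name,uv,T); return (o+d*((z-o[2])/d[:,2])[:,None])[:,:2]
def wristT():
    s=bot.read_state();T=np.eye(4);T[:3,:3]=R.from_quat(s["eef_rot"]).as_matrix();T[:3,3]=s["tcp_pos"]
    return T@bot.get_calibration("wrist")["T_tool_cam"]
def down(a):  # tool y (closing line) at world angle a, tool z down
    y=np.array([np.cos(a),np.sin(a),0]);z=np.array([0,0,-1.]);x=np.cross(y,z)
    return R.from_matrix(np.c_[x,y,z]).as_quat()
E
python3 - <<'E'
from h import *
k=1/1.42857
for n,p in dict(store=[(333,435),(405,438),(413,331),(358,330)],bench=[(371,296),(424,295),(416,234),(370,234)],blue=[(375,507),(466,500)]).items():
    print(n,onplane("side",np.array(p)*k,10).round(0).tolist())
s=bot.read_state(); m=R.from_quat(s["eef_rot"]).as_matrix(); print(m.round(2))
for a in (np.pi/2,-np.pi/2):
  for p in ([400,450,250],[400,250,250],[400,0,250],[500,-200,200],[480,300,20]): 
    q=bot.solve_ik(p,down(a)); print(a,p,None if q is None else np.round(q,2))
E
```

```text
store [[583.0, 385.0], [454.0, 374.0], [474.0, 48.0], [594.0, 63.0]]
bench [[587.0, -76.0], [464.0, -100.0], [514.0, -406.0], [639.0, -385.0]]
blue [[484.0, 532.0], [341.0, 497.0]]
[[ 0.92 -0.38 -0.  ]
 [-0.38 -0.92 -0.  ]
 [ 0.    0.   -1.  ]]
1.5707963267948966 [400, 450, 250] [ 1.17  0.21 -0.07  0.   -1.29 -2.74]
1.5707963267948966 [400, 250, 250] [ 0.98 -0.02 -0.33  0.   -1.26 -2.55]
1.5707963267948966 [400, 0, 250] [ 0.5  -0.15 -0.45  0.   -1.27 -2.07]
1.5707963267948966 [500, -200, 200] [-0.02  0.13 -0.28  0.   -1.15 -1.55]
1.5707963267948966 [480, 300, 20] [ 0.9   0.36 -0.45 -0.   -0.77 -2.48]
-1.5707963267948966 [400, 450, 250] [ 1.17  0.21 -0.07  0.   -1.29  0.4 ]
-1.5707963267948966 [400, 250, 250] [ 0.98 -0.02 -0.33  0.   -1.26  0.59]
-1.5707963267948966 [400, 0, 250] [ 0.5  -0.15 -0.45  0.   -1.27  1.07]
-1.5707963267948966 [500, -200, 200] [-0.02  0.13 -0.28  0.   -1.15  1.59]
-1.5707963267948966 [480, 300, 20] [ 0.9   0.36 -0.45  0.   -0.77  0.67]
```

Both outlines come out at about 125–130 x 310–325 mm, as they must. Store is centred near (526,217) with yaw about 4°, bench near (551,-242) with yaw about 9°. Now a wrist view of each.

Run:
```python
from h import *
for n,p in (("bench",[585,-242,270]),("store",[565,217,270])):
    bot.move_ptp(p,down(-np.pi/2)); bot.pause(0.3)
    T=wristT(); im=bot.camera("wrist"); np.savez(f"{n}.npz",T=T,im=im)
    cv2.imwrite(f"pics/w_{n}.png",cv2.resize(im[:,:,::-1],(800,600),interpolation=cv2.INTER_CUBIC))
print(bot.read_state()["t"],bot.read_state()["tcp_pos"])
```

```text
5.7333 [565.22145106 216.55002623 270.00922244]
```

View pics/w_store.png

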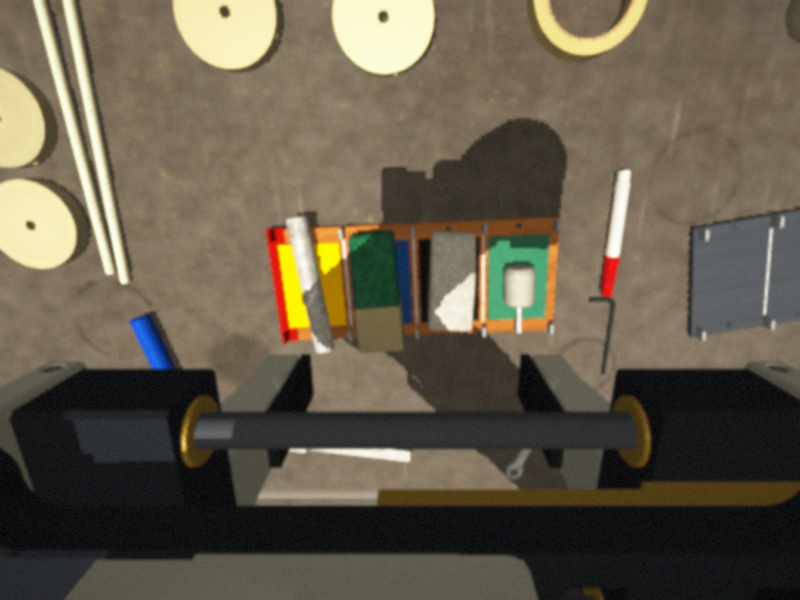

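View pics/w_bench.png

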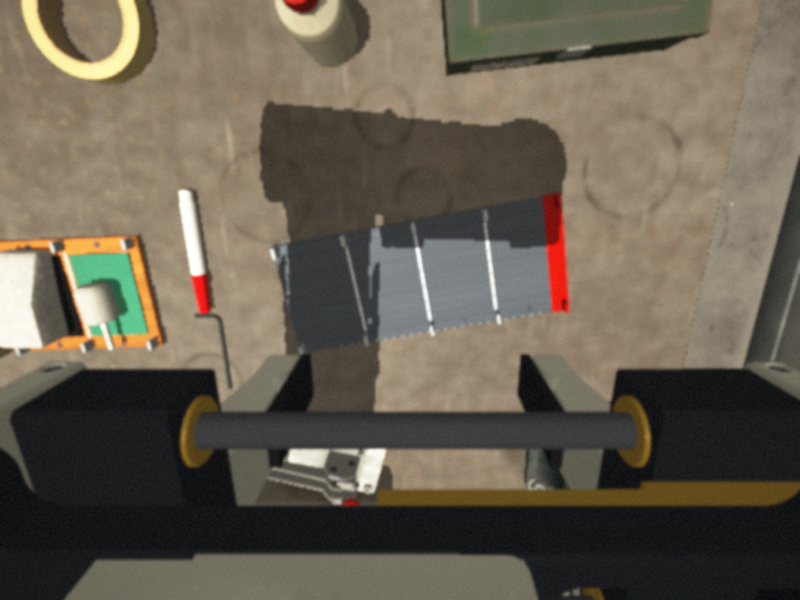

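Wrist view of the store: pipe (308,285), green-and-tan bar (375,290), white bar (454,280), bob (520,287, shank towards the robot), red end at the left (275,285). Bench: empty, red end at the right (560,255). Pipe candidates: the grey pipe at (308,285) lies on the yellow mat in the rack and fits. The blue one at (150,340) is loose on the bench, so it is the look-alike. I'll confirm in enlarged crops.

Run:
```python
from h import *
for n,(x,y) in dict(store=(180,140),bench=(190,125)).items():
    im=np.load(n+".npz")["im"]; c=im[y:y+130,x:x+220,::-1]
    cv2.imwrite(f"pics/c_{n}.png",cv2.resize(np.clip(c*1.3,0,255).astype(np.uint8),None,fx=3.6,fy=3.6,interpolation=cv2.INTER_CUBIC))
```

```text
(no output)
```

View pics/c_store.png

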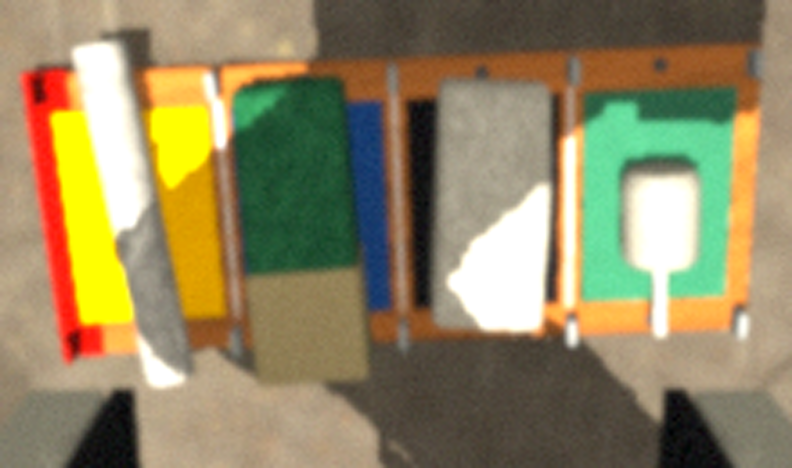

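View pics/c_bench.png

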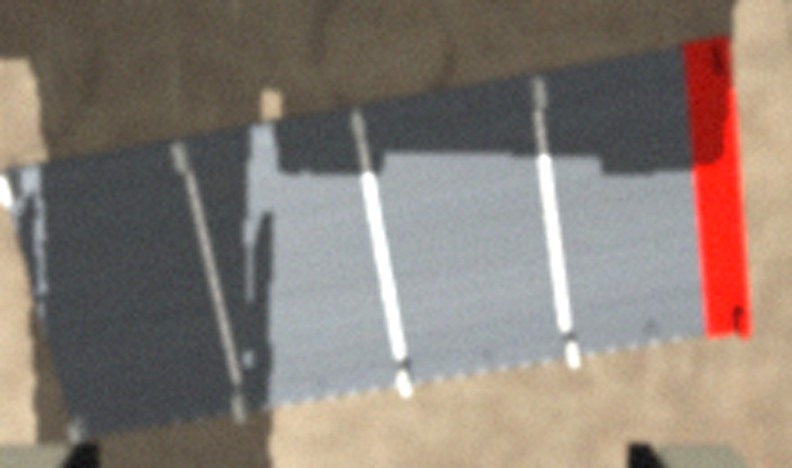

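The crop confirms it: the grey pipe is on yellow, then the bar on blue, the white bar on black, the bob on green. Next I fit the rack poses from their corners and the things from their top outlines.

```bash
cat > meas.py <<'E'
from h import *
off=dict(store=(180,140),bench=(190,125))
def P(n,uv,z):
    uv=(np.array(uv,float)+.5)/3.6-.5+np.array(off[n]); return onplane("wrist",uv,z,np.load(n+".npz")["T"])
def fit(n,uv,loc):
    w=P(n,uv,10);loc=np.array(loc,float);c=w.mean(0);a=loc-loc.mean(0);b=w-c
    th=np.arctan2((a[:,0]*b[:,1]-a[:,1]*b[:,0]).sum(),(a*b).sum())
    Rm=np.array([[np.cos(th),-np.sin(th)],[np.sin(th),np.cos(th)]]);t=c-Rm@loc.mean(0)
    print(n,t.round(1),th.round(3),"res",(w-(loc@Rm.T+t)).round(1).tolist()); return Rm,t,th
# image up=+x, left=+y
store=fit("store",[(22,72),(68,362),(758,47),(743,336)],[(65,158),(-65,158),(65,-158),(-65,-158)])
bench=fit("bench",[(733,38),(750,338),(10,170),(72,440)],[(65,-158),(-65,-158),(65,158),(-65,158)])
things=dict(pipe=([(74,48),(125,42),(187,380),(145,386)],24),
 green=([(233,88),(345,82),(368,380),(255,382)],54),
 white=([(440,82),(550,82),(548,330),(434,330)],54),
 bob=([(622,172),(698,170),(698,268),(624,270)],29.5))
obj={}
for k,(uv,z) in things.items():
    w=P("store",uv,z);c=w.mean(0);d=(w[0]+w[1]-w[2]-w[3])/2;wd=np.linalg.norm(w[0]+w[3]-w[1]-w[2])/2
    l=store[0].T@(c-store[1]);yaw=np.arctan2(d[1],d[0]);obj[k]=(c,yaw)
    print(k,c.round(1),"len",np.linalg.norm(d).round(1),"wid",wd.round(1),"yaw",yaw.round(3),"in rack",l.round(1),(yaw-store[2]).round(3))
E
python3 meas.py
```

```text
store [526.8 217.3] 0.039 res [[2.7, -0.3], [-2.0, -1.7], [0.7, 1.9], [-1.4, 0.1]]
bench [ 551.7 -252.2] 0.166 res [[2.6, 1.0], [-1.7, 0.4], [-0.6, -3.5], [-0.3, 2.1]]
pipe [525.3 330.9] len 152.7 wid 20.4 yaw 0.111 in rack [  2.9 113.6] 0.072
green [526.6 256.2] len 125.2 wid 45.7 yaw 0.043 in rack [ 1.3 38.8] 0.005
white [538.7 178.6] len 103.0 wid 45.0 yaw 0.011 in rack [ 10.4 -39.2] -0.028
bob [527.6 104.5] len 43.7 wid 32.0 yaw 0.086 in rack [  -3.6 -112.8] 0.047
```

Sizes check out: 153x20, 125x46, 103x45 and 44x32 mm, with each thing in the right slot. Now I carry the pipe first.

```bash
cat > cyc.py <<'E'
from meas import *
#      width, approach opening, release opening, grip, TCP z at the store, bench slot y, bench x
K=dict(pipe=(22,48,40,20,16,-114,0),green=(48,60,58,30,18,-38,0),white=(46,60,56,28,18,38,0),bob=(33,50,44,8,17,114,3))
def cycle(k,shift=(0,0)):
    w,op,rl,F,z,sy,sx=K[k];c,yaw=obj[k];q=down(yaw-np.pi/2)
    bot.move_gripper(op); bot.move_ptp([*c,150],q); bot.line_to([*c,z],120)
    f0=bot.read_state()["contact_force"]
    bot.move_gripper(max(w-14,3),F); bot.pause(.2); s=bot.read_state()
    print(k,"width",s["width"].round(1),"force",round(s["finger_force"],1))
    if abs(s["width"]-w)>6: raise SystemExit("bad grasp")
    bot.line_to([*c,150],150); s=bot.read_state(); print(" lifted",s["width"].round(1),round(s["finger_force"],1))
    if abs(s["width"]-w)>6: raise SystemExit("lost")
    p=bench[0]@np.array([sx,sy])+bench[1]+np.array(shift);q=down(bench[2]-np.pi/2)
    bot.move_ptp([*p,150],q); bot.line_to([*p,z+12],150); bot.line_to([*p,z-2],40)
    s=bot.read_state();print(" placed at",s["tcp_pos"].round(1),"F",s["contact_force"].round(1))
    bot.move_gripper(rl); bot.line_to([*p,150],150); print(" t",bot.read_state()["t"])
def look(n):
    bot.move_ptp([585,-242,270],down(-np.pi/2)); bot.pause(.3); T=wristT(); im=bot.camera("wrist"); np.savez("bench2.npz",T=T,im=im)
    cv2.imwrite(f"pics/{n}.png",cv2.resize(np.clip(im[125:255,190:410,::-1]*1.3,0,255).astype(np.uint8),None,fx=3.6,fy=3.6,interpolation=cv2.INTER_CUBIC))
E
python3 - <<'E'
from cyc import *
m=P("bench",[(360,110),(404,395),(380,245)],10);print("mid line",m.round(1))
cycle("pipe"); look("b1"); print(bot.read_state()["t"])
E
```

```text
store [526.8 217.3] 0.039 res [[2.7, -0.3], [-2.0, -1.7], [0.7, 1.9], [-1.4, 0.1]]
bench [ 551.7 -252.2] 0.166 res [[2.6, 1.0], [-1.7, 0.4], [-0.6, -3.5], [-0.3, 2.1]]
pipe [525.3 330.9] len 152.7 wid 20.4 yaw 0.111 in rack [  2.9 113.6] 0.072
green [526.6 256.2] len 125.2 wid 45.7 yaw 0.043 in rack [ 1.3 38.8] 0.005
white [538.7 178.6] len 103.0 wid 45.0 yaw 0.011 in rack [ 10.4 -39.2] -0.028
bob [527.6 104.5] len 43.7 wid 32.0 yaw 0.086 in rack [  -3.6 -112.8] 0.047
mid line [[ 614.8 -240.7]
 [ 484.1 -261. ]
 [ 555.7 -249.5]]Traceback (most recent call last):
  File "<stdin>", line 3, in <module>
  File "cyc.py", line 9, in cycle
    print(k,"width",s["width"].round(1),"force",round(s["finger_force"],1))
                    ^^^^^^^^^^^^^^^^
AttributeError: 'float' object has no attribute 'round'
```

Only a print failed, and the fingers are now closed on the pipe. I fix that and resume from there.

```bash
sed -i 's/s\["width"\].round(1)/round(s["width"],1)/g; s/def cycle(k,shift=(0,0)):/def cycle(k,shift=(0,0),held=False):/; s/^    bot.move_gripper(op); bot.move_ptp/    if not held: bot.move_gripper(op); bot.move_ptp/; /f0=/d' cyc.py
python3 - <<'E' | tail -n +7
from cyc import *
cycle("pipe",held=True); look("b1"); print(bot.read_state()["t"])
E
```

```text
pipe width 8.0 force 0.0bad grasp
```

Width 8 with no force means the grasp missed. I look from here with the wrist and side cameras.

Run:
```python
from h import *
s=bot.read_state();print(s["t"],s["tcp_pos"].round(1),s["width"],s["contact_force"].round(1),R.from_quat(s["eef_rot"]).as_matrix().round(2).tolist())
a=bot.camera("side")[210:320,200:360];b=bot.camera("wrist")[120:340,120:420]
cv2.imwrite("pics/m.png",np.vstack([cv2.resize(a,(436,300)),cv2.resize(b,(436,300))])[:,:,::-1])
```

```text
10.0333 [525.3 331.   16. ] 7.976155408274323 [ 0.6 -0.4 -0.4] [[0.99, 0.11, 0.0], [0.11, -0.99, 0.0], [0.0, -0.0, -1.0]]
```

View pics/m.png

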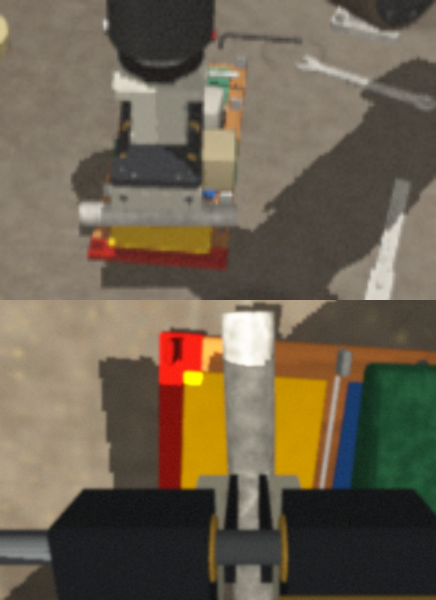

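Run:
```python
from h import *
T=wristT(); s=bot.read_state(); n=R.from_quat(s["eef_rot"]).as_matrix()[:,1]
o,d=ray("side",[(257.6,288.1)]); t=((s["tcp_pos"]-o)@n)/(d[0]@n); print("pipe mid on tool plane",(o+t*d[0]).round(1))
print("by side at z24",onplane("side",[(257.6,288.1)],24).round(1), "wrist z24",onplane("wrist",[(291,193)],24,T).round(1))
bot.line_to([525.3,331,80],80); s=bot.read_state(); print(s["width"],s["finger_force"],s["contact_force"].round(1))
a=bot.camera("side")[190:320,200:360]
cv2.imwrite("pics/m2.png",cv2.resize(a,(640,520),interpolation=cv2.INTER_CUBIC)[:,:,::-1])
```

```text
pipe mid on tool plane [528.  331.2  24.3]
by side at z24 [[528.1 330.9]] wrist z24 [[563.  334.6]]
7.814233375567905 0.0 [ 0.3  0.1 -0.3]
```

View pics/m2.png

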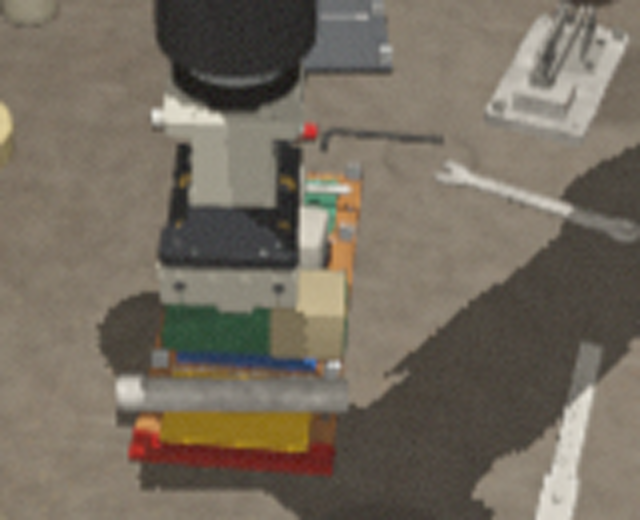

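The pipe did not move. In the first wrist picture the fingertips (310,355) and (520,355), 87 mm apart, come out about 172 mm from the camera, while the stated TCP is 204 mm away. So the real fingertips seem to end about 30 mm short of the reported TCP. I measure this by a gentle touch on the pipe top (z = 35).

Run:
```python
from h import *
bot.line_to([525.3,331,16],120); bot.pause(.2); f0=bot.read_state()["contact_force"][2]
for z in np.arange(14,-14,-1.5):
    bot.line_to([525.3,331,z],20); bot.pause(.08); s=bot.read_state(); f=s["contact_force"][2]-f0
    if abs(f)>3: break
print(z,f,s["tcp_pos"],s["width"],s["t"])
bot.line_to([525.3,331,40],80)
```

```text
5.0 5.57296457263949 [525.52681231 331.17948679   5.63740809] 8.33743091299484 14.35
```

The tips touch at reported z ≈ 6, where they must be at about 34, so they end 28.5 mm above the reported TCP. I correct every height by that amount.

```bash
sed -i 's/w,op,rl,F,z,sy,sx=K\[k\];/w,op,rl,F,z,sy,sx=K[k];z-=28.5;/' cyc.py
python3 - <<'E' | tail -n +7
from cyc import *
cycle("pipe"); look("b1"); print(bot.read_state()["t"])
E
```

```text
pipe width 21.9 force 19.9
 lifted 22.0 19.9
 placed at [ 570.4 -364.6  -14.8] F [-0.2 -0.3 -2. ]
 t 25.75
26.825
```

View pics/b1.png

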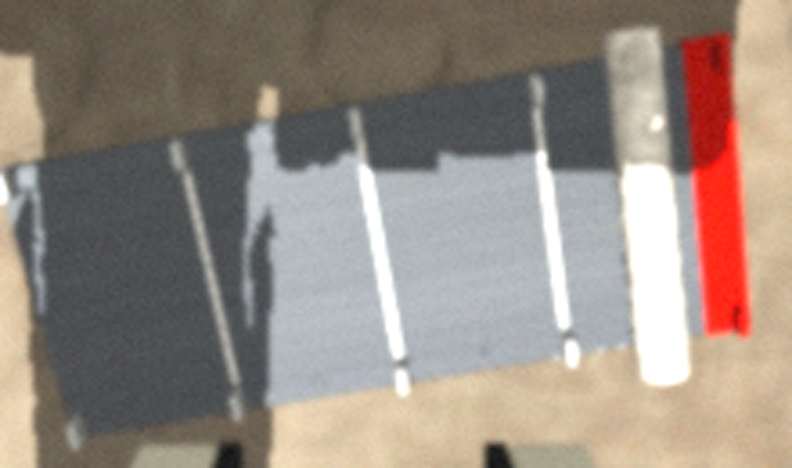

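The pipe lies in the red-end slot, centred at (646,208), with the slot middle near 648. Next come the rest.

```bash
python3 - <<'E' | tail -n +7
from cyc import *
for k in ("green","white","bob"): cycle(k)
look("b2"); print(bot.read_state()["t"])
E
```

```text
green width 45.7 force 29.7
 lifted 45.9 29.7
 placed at [ 557.8 -289.6  -12.8] F [ 0.9 -0.3 -4.8]
 t 37.9333
white width 46.1 force 27.7
 lifted 46.3 27.6
 placed at [ 545.2 -214.7  -12.8] F [ 0.3 -0.3 -5.5]
 t 48.0083
bob width 32.5 force 8.0
 lifted 32.3 8.0
 placed at [ 535.6 -139.3  -13.7] F [-0.2  0.5 -1.4]
 t 57.325
58.375
```

View pics/b2.png

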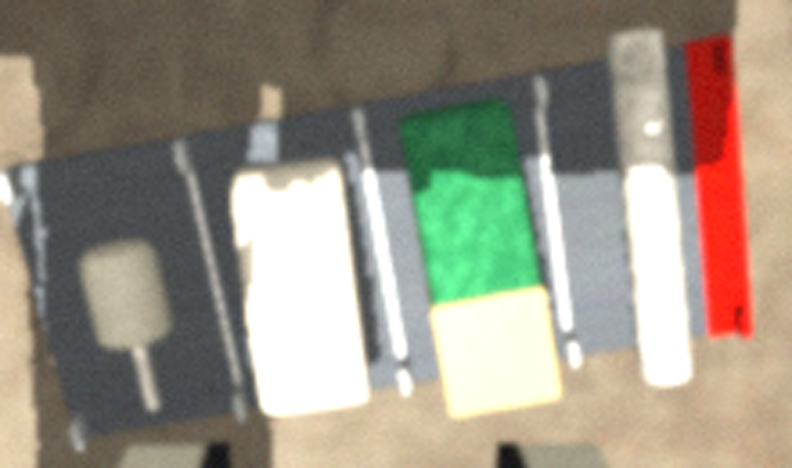

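All four lie in their slots: pipe (648,208), green-and-tan bar (480,260), white bar (302,290), bob (125,295). One numeric check before handing in.

```bash
python3 - <<'E' | tail -n +7
from meas import *
off["bench2"]=off["bench"]
for k,(uv,z) in dict(pipe=([(610,35),(660,30),(692,380),(645,386)],21),green=([(400,122),(508,100),(560,398),(450,418)],51),white=([(235,174),(340,162),(370,400),(265,415)],51),bob=([(80,255),(152,242),(170,337),(100,350)],26.5)).items():
    w=P("bench2",uv,z);d=(w[0]+w[1]-w[2]-w[3])/2
    print(k,(bench[0].T@(w.mean(0)-bench[1])).round(1),(np.arctan2(d[1],d[0])-bench[2]).round(3),np.linalg.norm(d).round(0))
E
```

```text
pipe [  -0.3 -114.7] 0.012 155.0
green [ -1.1 -37.1] 0.033 127.0
white [-0.1 35.7] -0.063 102.0
bob [  3.5 114.5] -0.044 43.0
```

All within about 3 mm of the slot centres and in the right order, so I hand in.

```bash
python3 -c "
from plant import bot
print(bot.close_job())"
```

```text
the job is handed in; nothing more can be done
None
```

The job is handed in: pipe, green-and-tan bar, white bar and bob lie in that order from the bench rack's red end, each measured within about 4 mm of its slot centre and let go, at about 58 s; the first pipe grasp missed because the fingertips end 28.5 mm short of the stated TCP, which I corrected for.

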